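# Ready the eyelet press: prove the stop, set the punch clearance

## Robot

A 7-joint arm with a two-finger parallel gripper is mounted at the origin on the work surface. World frame = base frame: x ahead of the robot, y to its left, z up, the work surface at z = 0. Lengths are in m, angles in degrees, forces in N, time in s.
With the tool pointing down it reaches from about 0.425 to 1.025 m from the base axis. Payload 9.4 kg.
Tool frame: the origin (TCP) lies on the centre line of the jaws, within the pads' length; the fingertips stand 11 mm ahead of it and the grasp point (between the pads) lies 8 mm behind it; z points along the fingers, y is the direction in which the jaws open and shut (so a half turn about z gives the same grasp; the last joint's range is limited). The gripper opens to 93 mm and grips with 3 to 60 N. Pads are 15 mm wide; open, the fingers measure 128 mm over their backs; the gripper's body (75 mm by 188 mm) begins 65 mm behind the grasp point.
Start: joints at [66.251, 34.337, -0.143, 91.639, 0.103, 54.024, -4.572], TCP at [0.24, -0.684, 0.23] pointing down, gripper open.
Joint ranges: [-147.43, 147.43], [-19.82, 112.94], [-74.19, 73.91], [6.32, 146.72], [-59.91, 239.91], [6.04, 106.73], [-150.56, 150.56]. Speed limits (degrees/s): [127.2, 127.2, 172.46, 172.46, 180, 180, 180].

## Interface

Orientations are given as a 3x3 rotation matrix whose columns are the frame's x, y, z axes.
In Python, from station import arm, grab_frame gives the robot as it stands. The module is installed in compiled form; this text tells all that it offers.
- The arm moves only by the tool drive_tool, never from a script. Its arguments are lists of equal length, an entry for each row: "delta_pos": the shift along the tool's x, y, z in mm, a list of three; "dr": the turn, a rotation vector about the tool's x, y, z in rad, a list of three; "hand": the opening, from 0 (shut) to 1 (fully open). In form: {"delta_pos": [[x, y, z], ...], "dr": [[wx, wy, wz], ...], "hand": [hand, ...]}. A call has 1 to 5 rows; each row shifts and turns the commanded pose from where the row before left it, along the tool's axes as they then stand; what a row does not reach is not made up. A row lasts 1/8 s, in which the tool goes at most 62.5 mm and 10.7 degrees, less where a joint would pass 70% of its speed; a pose out of reach is approached as far as the arm can. A call is refused whole if a number of a shift passes 62.5 or a number of a turn 0.188, either way. A call with a gripper value outside its range is refused whole. The fingers move at their own pace and stop on an object; the grip force is fixed at half the most. Time passes only in rows, so rows that do not move let the fingers close. It gives the time, the measured TCP pose, the force and the opening at its end, in the units of the state.
- arm.get_obs(): the state, without advancing time (a new reading comes with each control period).
- grab_frame(name): name is "side" or "top" or "wrist"; returns a dict with "pixels" (384x512x3 uint8, red, green, blue), "depth" (384x512 float32, m along the optical axis (not along the pixel's ray), 0 where there is no reading), "fov_y" (degrees; the focal length in pixels is half the picture's height over the tangent of half this angle, whatever the lens; pixels are square), "cx", "cy" (the principal point, pixels), "origin" and "attitude" of the camera in the world. Camera axes: x right, y down, z forward; pixel columns grow to the right and rows downward; lengths in m; the calibration is good to about 2 mm. A picture is of the moment at which its call begins.
- arm.sign_off(): hands the job in, once; it reports no verdict.
The state is a dict: "time": time; "qpos": joint angles; "qd": joint speeds; "effort": joint torques, N m; "tcp_pos": TCP position; "orientation": TCP orientation; "wrist_force": force on the tool from outside, world axes, zero at the start; "moment": the same for the moment, N m; "opening": opening from 0.0 (shut) to 1.0 (fully open).
Only numpy, scipy, OpenCV 4.12 (cv2) and the standard library are available. Lean on these libraries where they do the work, as an engineer would, in place of code of your own. Each camera call takes 0.05 s, during which the arm holds its last target. There are 200 camera calls.

## Task

The eyelet press goes back into service and its air is still shut off, so get it ready: first prove its stop by pushing the red mushroom on the yellow box in until it latches, letting go of it, then twisting it clockwise so that it springs right back out, and let go of it. Then set the punch for the leather: screw the black knurled cap on top of the press down (clockwise) until it bottoms out, back it off a quarter turn, and finish while still holding the cap there between the fingers, so that a colleague can nip up the clamp collar. Do not disturb the other things on the table.

Things in the scene. Friction and masses are not known exactly. Their poses are not given: they have to be found in the camera images.
- press: Grey-green C-frame eyelet press fixed to the table, 200 x 120 mm. Origin on the table under the vertical cap axis; +x to its column. Base x -75 to +125, y +-60 mm; head x -45 to +125, y +-40, top at 185 mm; round the axis a 76 x 76 mm aluminium cylinder up to 227 mm and a dark clamp collar (radius 24, ear to 38 on +x) up to 237 mm. Only the cap stands higher.
- cap: Black knurled cap, a plain upright cylinder: 41 mm diameter, 38 mm tall, a white line along its own +x on its top. Origin at the centre of its underside, z up; turns with it. Underside 240 mm above the table when bottomed, rising 4 mm per turn. Turns stiffly (about 0.12 N m), stays where it is left and carries the punch.
- cap_turn (a joint): Turn of the cap on its right-hand thread, rad: 0 = bottomed out (the punch stands on the die, a hard stop: a gripper that turns on slips round the cap), positive = unscrewed, anticlockwise from above. Starts between 2.4 and 3.8; ends at 6.6. A quarter turn off the stop is 1.57.
- stop_box: Yellow and grey stop station fixed to the table, 74 x 74 mm, top face 58 mm high. Origin on the table under the middle, z up.
- stop_head: Red mushroom of the stop with white arrows, 40 mm diameter, on the vertical axis of stop_box; its straight rim to grip is from 2 to 16 mm above its origin, its top 18 mm. Origin at the centre of its underside, 76 mm above the table when out and 70 mm when in. It turns and sinks with the mushroom.
- stop_push (a joint): How far the mushroom is pushed in, m: 0 = out, 0.006 = fully in. It resists with about 6 N at first, gives way at half travel, snaps in and stays in by itself until it is twisted.
- stop_turn (a joint): Twist of the mushroom, rad: 0 at rest, positive clockwise from above, at most 1.05; up to about 0.2 N m against a return spring. When it is in, a twist past about 0.55 makes it spring out by itself (twist about 0.9 to be sure); let go, it turns back to 0.
- eyelet_tray: Bystander: blue two-part tray of eyelets, 90 x 65 x 22 mm, in front of the press. Origin under its middle.
- spare_die: Bystander: small steel die, 24 mm across, 26 mm tall, standing beside the press. Origin under its middle.
- marker_orange: Bystander: white marker with orange cap, 135 mm long, 16 mm thick, lying in front of the stop box, along its own x. Origin on the table under it.
- marker_blue: Bystander: white marker with pale blue cap, 135 mm long, 16 mm thick, lying along its own x. Origin on the table under it.
- tape_roll: Bystander: roll of masking tape lying flat, 110 mm across, 25 mm high. Origin under its middle.
- boot: Bystander: off-white prototype boot on a black sole, 265 mm long, 175 mm tall. Origin under the middle of the sole.
- tape_measure: Bystander: red and black tape measure, 70 x 35 x 66 mm. Origin under its middle.
- pen_cup: Bystander: black cup with pens, 76 mm across, 165 mm tall. Origin under its middle.
Mind the look-alikes: they are no part of the job. Several things look just like the stop_box: the one meant starts nearest to the robot's base.

How it is judged:
By the outcome, as a careful person would: the job done as asked, in the order asked, and still so for the second after the job is handed in, while the arm keeps its last pose, push and grip.
It also fails if it takes over 67 s, if anything falls off the work surface, if the arm or the gripper's body presses on something with over 40 N, if the wrist force passes 120 N, or if a joint passes its speed limit or range.

## Working session

There is one attempt and no reset: what is moved stays moved. The work goes in short steps, Python scripts to look and compute and a tool call to move; the robot and the scene stay as the last step left them, time stands still between calls to the robot, and variables do not carry over. Pictures are saved under pics/ and viewed, about 8 in all and at most 12, crops included, and the job is handed in when it is done.

Besides the shell and the picture viewer there is one more tool, called after "Call:" as a command line: name --argument value ..., lists and objects as JSON in quotes. drive_tool: Moves the arm, as the interface text tells. Its arguments: {"type":"object","properties":{"delta_pos":{"type":"array"},"dr":{"type":"array"},"hand":{"type":"array"}},"required":["delta_pos","dr","hand"]}

```bash
mkdir -p pics; cat > h.py <<'E'
import numpy as np, cv2
from station import arm, grab_frame
def snap(n,f):
    d=grab_frame(n); np.savez('pics/'+f+'.npz',**{k:np.array(v) for k,v in d.items()})
    cv2.imwrite('pics/'+f+'.png',d['pixels'][:,:,::-1]); return d
def load(f): return dict(np.load('pics/'+f+'.npz'))
def foc(d): return 192/np.tan(np.radians(float(d['fov_y']))/2)
def world(d):
    f=foc(d); v,u=np.mgrid[0:384,0:512]; z=d['depth']
    c=np.stack([(u-d['cx'])/f*z,(v-d['cy'])/f*z,z],-1)
    return c@np.array(d['attitude']).T+np.array(d['origin'])
def crop(f,u0,v0,u1,v1,s,o):
    i=cv2.imread('pics/'+f+'.png')[v0:v1,u0:u1]; cv2.imwrite('pics/'+o+'.png',cv2.resize(i,None,fx=s,fy=s,interpolation=cv2.INTER_CUBIC))
E
python3 - <<'E'
from h import *
a=snap('top','t0');b=snap('side','s0')
cv2.imwrite('pics/both.png',np.vstack([a['pixels'],b['pixels']])[:,:,::-1][:,:].copy() if 0 else cv2.resize(np.hstack([a['pixels'],b['pixels']])[:,:,::-1],(800,300)))
o=arm.get_obs();print(o)
for d in(a,b):print(d['origin'],d['attitude'],d['fov_y'])
E
```

```text
{'time': 0.1, 'qpos': array([66.25109893, 34.38109439, -0.14483784, 91.67658764,  0.1022798 ,
       54.02466541, -4.57044574]), 'qd': array([ 0.122531  , -0.08822455,  0.03421322,  0.00473322, -0.08273043,
       -0.03145389, -0.00256579]), 'effort': array([ 6.05051173e-03, -7.66547370e+01,  1.50264390e+00, -2.52936065e+01,
       -5.22321055e-02,  1.35669659e-02,  2.79436387e-05]), 'tcp_pos': array([ 0.24011013, -0.68362711,  0.2288304 ]), 'orientation': array([[ 9.43464747e-01,  3.31472345e-01, -5.96337752e-04],
       [ 3.31472856e-01, -9.43463853e-01,  1.30531954e-03],
       [-1.29945785e-04, -1.42919275e-03, -9.99998970e-01]]), 'wrist_force': array([-1.23366725,  0.36105715, -0.78867673]), 'moment': array([-0.00124541,  0.01284087,  0.00247006]), 'opening': 0.9998357410032159}
[ 0.37824907 -0.01521776  1.38466301] [[-0.01020761 -0.98869409  0.14959881]
 [-0.99989679  0.01160478  0.00846945]
 [-0.01010975 -0.14949691 -0.98871051]] 52.16301633541603
[0.10335867 0.90336767 0.88512473] [[-0.89757877 -0.24766465  0.36471164]
 [-0.44081084  0.51578762 -0.73460801]
 [-0.00617731 -0.8201374  -0.57213328]] 53.19257100292237
```

View pics/t0.png

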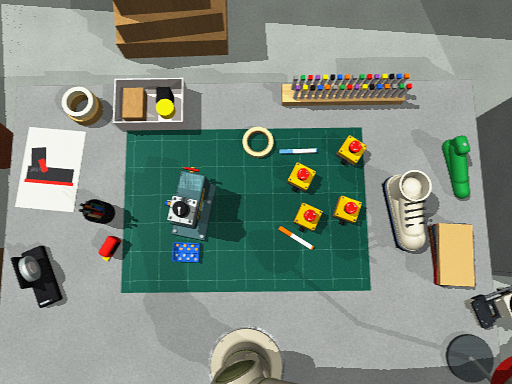

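View pics/s0.png

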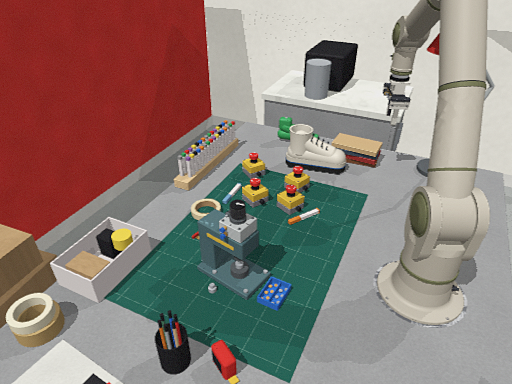

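The top view shows four yellow boxes with red heads at (302,176), (351,150), (347,208) and (308,217). The marker with the orange cap lies at (296,237) in front of the last one, the press cap is at about (182,208) and the tray at (187,252). I'll measure these now.

```bash
python3 - <<'E'
from h import *
d=load('t0');W=world(d);hsv=cv2.cvtColor(d['pixels'],cv2.COLOR_RGB2HSV).astype(int)
red=((hsv[...,0]<8)|(hsv[...,0]>172))&(hsv[...,1]>150)&(hsv[...,2]>100)
for u,v in[(302,176),(351,150),(347,208),(308,217)]:
    m=np.zeros(red.shape,bool);m[v-14:v+15,u-14:u+15]=1
    r=m&red&(W[...,2]>.08)&(W[...,2]<.11); p=W[r]
    y=m&(hsv[...,0]>20)&(hsv[...,0]<34)&(hsv[...,1]>130)&(abs(W[...,2]-.058)<.006)
    q=W[y];rr=cv2.minAreaRect(q[:,:2].astype(np.float32)*1000)
    print((u,v),p.mean(0).round(4),np.ptp(p,0).round(3),len(p),np.median(p[:,2]).round(4),'dist',np.hypot(*p.mean(0)[:2]).round(3),'box',rr)
m=np.zeros(red.shape,bool);m[190:230,160:210]=1
c=m&(W[...,2]>.27)
p=W[c];print('cap',p.mean(0),p.min(0),p.max(0),cv2.minEnclosingCircle(p[:,:2].astype(np.float32)),len(p))
v,u=np.nonzero(c);print(u.min(),u.max(),v.min(),v.max())
hd=np.zeros_like(m);hd[160:245,155:215]=1;hd&=abs(W[...,2]-.185)<.006;print('head',cv2.minAreaRect(W[hd][:,:2].astype(np.float32)*1000))
crop('t0',280,130,370,260,4,'c1');crop('t0',150,160,220,270,5,'c2')
a=cv2.imread('pics/c1.png');b=cv2.imread('pics/c2.png');h=520;b=cv2.resize(b,(int(b.shape[1]*h/b.shape[0]),h))
cv2.imwrite('pics/c12.png',np.hstack([a,b]))
E
```

```text
(302, 176) [ 0.6313 -0.1982  0.094 ] [0.039 0.037 0.021] 90 0.0942 dist 0.662 box ((631.962158203125, -196.7625732421875), (72.79949188232422, 74.7779312133789), 61.529788970947266)
(351, 150) [ 0.7246 -0.3769  0.0933] [0.036 0.037 0.017] 90 0.0935 dist 0.817 box ((725.175048828125, -376.803955078125), (73.21456909179688, 75.15715026855469), 55.41737365722656)
(347, 208) [ 0.5157 -0.3511  0.0937] [0.036 0.037 0.013] 96 0.0937 dist 0.624 box ((517.26416015625, -351.1331481933594), (73.71046447753906, 74.7922134399414), 69.7779312133789)
(308, 217) [ 0.4928 -0.2152  0.0935] [0.037 0.037 0.013] 94 0.0933 dist 0.538 box ((493.0730895996094, -215.25421142578125), (74.00142669677734, 74.1192398071289), 64.64120483398438)
cap [0.49644028 0.17642139 0.31727958] [ 0.37824907 -0.01521776  0.27082228] [0.52138191 0.20215631 1.38466301] ((0.4467231035232544, 0.09223561733961105), 0.12751634418964386) 176
162 193 190 219
head ((540.1361083984375, 175.48377990722656), (79.58828735351562, 169.27572631835938), 78.72199249267578)
```

View pics/c12.png

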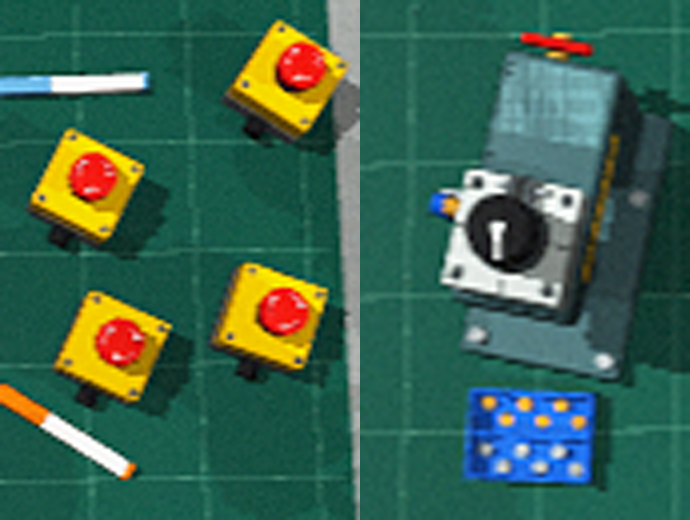

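The box at (308,217) is 0.538 m from the base and the others are 0.624, 0.662 and 0.817 m away. It's the nearest and has the orange marker in front of it, so it's the one meant. The crop shows it clear, with its head at about (120,340). The cap's line points down the image, opposite the column. Next I'll refine the cap position and work out the move to above the stop head.

```bash
python3 - <<'E'
from h import *
d=load('t0');W=world(d)
m=np.zeros(W.shape[:2],bool);m[185:235,155:215]=1
c=m&(W[...,2]>.272)&(W[...,2]<.30);p=W[c]
print('cap',np.median(p,0),p.min(0),p.max(0),cv2.minEnclosingCircle(p[:,:2].astype(np.float32)),len(p))
al=m&(abs(W[...,2]-.227)<.005);print('alu',cv2.minAreaRect(W[al][:,:2].astype(np.float32)*1000))
hd=np.zeros_like(m);hd[160:245,155:215]=1;hd&=abs(W[...,2]-.185)<.006;
g=d['pixels'].mean(2);w=c&(g>130);q=W[w];print('line',q.mean(0),len(q))
o=arm.get_obs();R=o['orientation'];print('to stop tool mm',R.T@(np.array([.493,-.2152,.15])-o['tcp_pos'])*1000)
E
```

```text
cap [0.5004319  0.18367958 0.28001373] [0.48081831 0.16437441 0.27237131] [0.52138191 0.20215631 0.28569202] ((0.5017946362495422, 0.18375976383686066), 0.021348293870687485) 167
alu ((503.05780029296875, 192.88577270507812), (94.71759033203125, 75.26264190673828), 78.11084747314453)
line [0.49741147 0.18816725 0.28032038] 27
to stop tool mm [ 393.87379688 -358.0053822    79.29095792]
```

Call:
drive_tool --delta_pos '[[39.4, -35.8, 0], [39.4, -35.8, 0], [39.4, -35.8, 0], [39.4, -35.8, 0], [39.4, -35.8, 0]]' --dr '[[0, 0, 0], [0, 0, 0], [0, 0, 0], [0, 0, 0], [0, 0, 0]]' --hand '[1, 1, 1, 1, 1]'

```text
time: 0.72
tcp_pos: [0.3674, -0.4482, 0.2294]
orientation: [[0.943, 0.331, -0.0], [0.331, -0.943, 0.0], [-0.0, -0.0, -1.0]]
wrist_force: [0.5, -0.7, -0.2]
opening: 0.998
```

Call:
drive_tool --delta_pos '[[39.4, -35.8, 0], [39.4, -35.8, 0], [39.4, -35.8, 0], [39.4, -35.8, 0], [39.4, -35.8, 0]]' --dr '[[0, 0, 0], [0, 0, 0], [0, 0, 0], [0, 0, 0], [0, 0, 0]]' --hand '[1, 1, 1, 1, 1]'

```text
time: 1.35
tcp_pos: [0.4939, -0.2141, 0.2295]
orientation: [[0.944, 0.331, -0.0], [0.331, -0.944, -0.0], [-0.0, -0.0, -1.0]]
wrist_force: [1.1, 0.2, 0.2]
opening: 1.002
```

Call:
drive_tool --delta_pos '[[0, 0, 0], [0, 0, 0]]' --dr '[[0, 0, 0], [0, 0, 0]]' --hand '[1, 1]'

```text
time: 1.6
tcp_pos: [0.4929, -0.216, 0.2294]
orientation: [[0.943, 0.332, -0.001], [0.332, -0.943, -0.0], [-0.001, -0.0, -1.0]]
wrist_force: [-0.4, -1.0, 0.6]
opening: 1.002
```

```bash
python3 - <<'E'
from h import *
d=snap('wrist','w0');o=arm.get_obs();print(o['time'],o['tcp_pos'],o['qpos'],o['orientation'],d['origin'],d['attitude'])
W=world(d);hsv=cv2.cvtColor(d['pixels'],cv2.COLOR_RGB2HSV).astype(int)
red=((hsv[...,0]<8)|(hsv[...,0]>172))&(hsv[...,1]>150)&(hsv[...,2]>90)&(abs(W[...,2]-.09)<.02)&(np.hypot(W[...,0]-.493,W[...,1]+.215)<.05)
p=W[red];t=p[p[:,2]>np.median(p[:,2])-.004];print(len(p),t.mean(0),t.min(0),t.max(0),cv2.minEnclosingCircle(t[:,:2].astype(np.float32)))
E
```

```text
1.65 [ 0.4926408  -0.2167202   0.22944319] [ 19.82417117  21.62944762  -2.88724153 116.03091746   1.62864661
  42.4090652  -54.78371534] [[ 9.43918023e-01  3.30179098e-01 -7.27118357e-04]
 [ 3.30178881e-01 -9.43918292e-01 -4.05060915e-04]
 [-8.20082966e-04  1.42265173e-04 -9.99999654e-01]] [ 0.55962068 -0.19265625  0.38453817] [[ 0.33048686 -0.91285733 -0.23972888]
 [-0.94380995 -0.31994442 -0.08281516]
 [-0.00110149  0.25362782 -0.96730125]]
1084 [ 0.49458312 -0.21589163  0.09341538] [ 0.47441385 -0.23521377  0.08982127] [ 0.51306322 -0.19719493  0.09571151] ((0.49347805976867676, -0.21610020101070404), 0.019709544256329536)
```

View pics/w0.png

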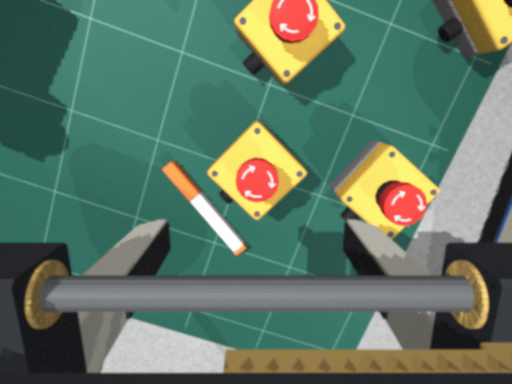

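The wrist view shows the chosen mushroom centred at (257,180) between the jaws, with its box free of the fingers. The measured centre is (0.4935, -0.216) with its top at 94 mm, as expected. Now I'll shut the fingers and go down to push.

Call:
drive_tool --delta_pos '[[1, -0.4, 30], [0, 0, 30], [0, 0, 30], [0, 0, 20], [0, 0, 0]]' --dr '[[0, 0, 0], [0, 0, 0], [0, 0, 0], [0, 0, 0], [0, 0, 0]]' --hand '[0, 0, 0, 0, 0]'

```text
time: 2.28
tcp_pos: [0.4926, -0.2162, 0.1184]
orientation: [[0.944, 0.329, -0.003], [0.329, -0.944, 0.0], [-0.003, -0.001, -1.0]]
wrist_force: [0.0, -0.2, 0.1]
opening: 0.509
```

Call:
drive_tool --delta_pos '[[0, 0, 0], [0, 0, 3], [0, 0, 3], [0, 0, 3], [0, 0, 2]]' --dr '[[0, 0, 0], [0, 0, 0], [0, 0, 0], [0, 0, 0], [0, 0, 0]]' --hand '[0, 0, 0, 0, 0]'

```text
time: 2.9
tcp_pos: [0.4941, -0.2149, 0.1085]
orientation: [[0.943, 0.332, -0.0], [0.332, -0.943, 0.0], [-0.0, -0.0, -1.0]]
wrist_force: [0.7, 0.5, -0.2]
opening: 0.014
```

Tips at 97.5 mm and the fingers are shut. I'll push in small steps.

Call:
drive_tool --delta_pos '[[0, 0, 2], [0, 0, 2], [0, 0, 2], [0, 0, 2], [0, 0, 1.5]]' --dr '[[0, 0, 0], [0, 0, 0], [0, 0, 0], [0, 0, 0], [0, 0, 0]]' --hand '[0, 0, 0, 0, 0]'

```text
time: 3.52
tcp_pos: [0.4943, -0.215, 0.0991]
orientation: [[0.944, 0.331, 0.0], [0.331, -0.944, -0.0], [0.0, 0.0, -1.0]]
wrist_force: [-1.5, 1.4, 16.6]
opening: 0.004
```

Call:
drive_tool --delta_pos '[[0, 0, 0.5], [0, 0, 0]]' --dr '[[0, 0, 0], [0, 0, 0]]' --hand '[0, 0]'

```text
time: 3.78
tcp_pos: [0.4943, -0.215, 0.0992]
orientation: [[0.944, 0.331, 0.001], [0.331, -0.944, -0.0], [0.0, 0.0, -1.0]]
wrist_force: [-1.4, 0.9, 8.9]
opening: 0.009
```

Call:
drive_tool --delta_pos '[[0, 0, -20], [0, 0, -30], [0, 0, -20], [0, 0, 0], [0, 0, 0]]' --dr '[[0, 0, 0], [0, 0, 0], [0, 0, 0], [0, 0, 0], [0, 0, 0]]' --hand '[0, 0.8, 0.8, 0.8, 0.8]'

```text
time: 4.4
tcp_pos: [0.4938, -0.2149, 0.168]
orientation: [[0.943, 0.331, -0.001], [0.331, -0.943, 0.0], [-0.001, -0.0, -1.0]]
wrist_force: [-0.9, -0.3, -0.3]
opening: 0.383
```

```bash
cat >> h.py <<'E'
def stop(f):
    d=snap('wrist',f);W=world(d);hsv=cv2.cvtColor(d['pixels'],cv2.COLOR_RGB2HSV).astype(int)
    red=((hsv[...,0]<8)|(hsv[...,0]>172))&(hsv[...,1]>150)&(hsv[...,2]>90)&(abs(W[...,2]-.09)<.02)
    n=np.hypot(W[...,0]-.493,W[...,1]+.215)<.04;p=W[red&n]
    t=p[p[:,2]>np.median(p[:,2])-.004];y=W[(hsv[...,0]>20)&(hsv[...,0]<34)&(hsv[...,1]>130)&(abs(W[...,2]-.058)<.01)&(np.hypot(W[...,0]-.493,W[...,1]+.215)<.06)]
    print('top z',np.median(t[:,2]),'box z',np.median(y[:,2]),cv2.minEnclosingCircle(t[:,:2].astype(np.float32)))
    o=arm.get_obs();print(o['time'],o['tcp_pos'],o['opening'],o['qpos'])
E
python3 -c "
from h import *
stop('w1')"
```

```text
top z 0.08751857895923508 box z 0.057949549394106015 ((0.4936312437057495, -0.2161005288362503), 0.01973281428217888)
4.45 [ 0.49371409 -0.21479453  0.16774271] 0.42794853725492354 [ 19.53202673  26.50049549  -2.86545022 119.37547006   2.27138566
  34.24828023 -55.55022309]
```

The mushroom stays in with its top at 87.5 mm, so it has latched. Next I'll open, descend and grip its rim.

Call:
drive_tool --delta_pos '[[-0.4, 1.1, 0], [0, 0, 10], [0, 0, 20], [0, 0, 30], [0, 0, 25]]' --dr '[[0, 0, 0], [0, 0, 0], [0, 0, 0], [0, 0, 0], [0, 0, 0]]' --hand '[0.8, 0.8, 0.8, 0.8, 0.8]'

```text
time: 5.08
tcp_pos: [0.4938, -0.216, 0.0818]
orientation: [[0.943, 0.332, -0.001], [0.332, -0.943, 0.0], [-0.001, -0.001, -1.0]]
wrist_force: [-0.1, -0.4, -0.8]
opening: 0.797
```

Call:
drive_tool --delta_pos '[[0, 0, 7.5], [0, 0, 0], [0, 0, 0], [0, 0, 0], [0, 0, 0]]' --dr '[[0, 0, 0], [0, 0, 0], [0, 0, 0], [0, 0, 0], [0, 0, 0]]' --hand '[0.8, 0.8, 0.3, 0.3, 0.3]'

```text
time: 5.7
tcp_pos: [0.4944, -0.2162, 0.0767]
orientation: [[0.943, 0.331, 0.001], [0.331, -0.943, -0.0], [0.001, 0.001, -1.0]]
wrist_force: [0.8, 0.3, 0.2]
opening: 0.528
```

Call:
drive_tool --delta_pos '[[0, 0, 0], [0, 0, 0]]' --dr '[[0, 0, 0], [0, 0, 0]]' --hand '[0.3, 0.3]'

```text
time: 5.95
tcp_pos: [0.4943, -0.2163, 0.0764]
orientation: [[0.944, 0.331, 0.001], [0.331, -0.944, -0.0], [0.0, 0.0, -1.0]]
wrist_force: [-0.9, -1.0, 4.2]
opening: 0.42
```

Gripped at opening 0.42, about 40 mm. Twisting clockwise means +z of the tool.

Call:
drive_tool --delta_pos '[[0, 0, 0], [0, 0, 0], [0, 0, 0], [0, 0, 0], [0, 0, 0]]' --dr '[[0, 0, 0.12], [0, 0, 0.12], [0, 0, 0.12], [0, 0, 0.12], [0, 0, 0.12]]' --hand '[0.3, 0.3, 0.3, 0.3, 0.3]'

```text
time: 6.58
tcp_pos: [0.4944, -0.2171, 0.0765]
orientation: [[0.965, -0.263, 0.001], [-0.263, -0.965, -0.001], [0.001, 0.001, -1.0]]
wrist_force: [-1.0, -3.8, 3.5]
opening: 0.421
```

Call:
drive_tool --delta_pos '[[0, 0, 0], [0, 0, 0], [0, 0, 0], [0, 0, 0]]' --dr '[[0, 0, 0.12], [0, 0, 0.12], [0, 0, 0.12], [0, 0, 0]]' --hand '[0.3, 0.3, 0.3, 0.3]'

```text
time: 7.08
tcp_pos: [0.4942, -0.2175, 0.0766]
orientation: [[0.811, -0.585, 0.001], [-0.585, -0.811, -0.002], [0.002, 0.001, -1.0]]
wrist_force: [-1.1, -4.0, 7.6]
opening: 0.426
```

```bash
python3 -c "
from h import *
o=arm.get_obs();print(o['moment'],o['wrist_force'],o['tcp_pos'],o['qpos'][6],o['opening'])
stop('w2')"
```

```text
[-1.15698373  0.61275811  0.06594987] [-1.10706925 -3.99842     7.60728606] [ 0.49418654 -0.21750736  0.07655546] -90.18049681147086 0.4255021572042793
top z 0.08777678816177985 box z 0.057983677264451444 ((0.49347954988479614, -0.216303288936615), 0.02002374455332756)
7.125 [ 0.49422334 -0.21750829  0.07659854] 0.42474963651401193 [  9.71989628  35.49230202  11.62235414 123.50548861 -17.6058378
  22.4327903  -90.13606072]
```

The upward force rose to 7.6 N, so the head probably wants out but the grip holds it down. I'll twist a bit more, follow it up 6 mm and then let go.

Call:
drive_tool --delta_pos '[[0, 0, 0], [0, 0, -2], [0, 0, -2], [0, 0, -2], [0, 0, 0]]' --dr '[[0, 0, 0.03], [0, 0, 0], [0, 0, 0], [0, 0, 0], [0, 0, 0]]' --hand '[0.3, 0.3, 0.3, 0.3, 0.3]'

```text
time: 7.75
tcp_pos: [0.4942, -0.2175, 0.0825]
orientation: [[0.794, -0.608, 0.001], [-0.608, -0.794, -0.002], [0.002, 0.001, -1.0]]
wrist_force: [-2.2, -5.0, 7.5]
opening: 0.426
```

Call:
drive_tool --delta_pos '[[0, 0, 0], [0, 0, 0], [0, 0, 0], [0, 0, 0]]' --dr '[[0, 0, 0], [0, 0, 0], [0, 0, 0], [0, 0, 0]]' --hand '[0.8, 0.8, 0.8, 0.8]'

```text
time: 8.25
tcp_pos: [0.4941, -0.2159, 0.082]
orientation: [[0.795, -0.607, -0.0], [-0.607, -0.795, 0.0], [-0.0, -0.0, -1.0]]
wrist_force: [-0.1, -0.3, 0.1]
opening: 0.785
```

Call:
drive_tool --delta_pos '[[0, 0, -20], [0, 0, -40], [0, 0, -40], [0, 0, 0], [0, 0, 0]]' --dr '[[0, 0, 0], [0, 0, 0], [0, 0, 0], [0, 0, 0], [0, 0, 0]]' --hand '[0.8, 0.8, 0.8, 0.8, 0.8]'

```text
time: 8.88
tcp_pos: [0.494, -0.2157, 0.1817]
orientation: [[0.795, -0.607, -0.0], [-0.607, -0.795, 0.0], [-0.0, -0.0, -1.0]]
wrist_force: [-0.1, 0.2, -0.9]
opening: 0.803
```

```bash
python3 -c "
from h import *
stop('w3');print(arm.get_obs()['orientation'])"
```

```text
top z 0.09366022539863011 box z 0.057993184195268194 ((0.49336305260658264, -0.21662166714668274), 0.01958427019417286)
8.925 [ 0.49370368 -0.21571342  0.18126025] 0.8009555888307772 [  4.48304456  26.32146996  18.39337013 119.59162713 -13.73205171
  36.12863146 -95.09415639]
[[ 7.94941720e-01 -6.06684499e-01 -1.25763771e-03]
 [-6.06684354e-01 -7.94942643e-01  5.36723762e-04]
 [-1.32537183e-03  3.36325013e-04 -9.99999065e-01]]
```

View pics/w3.png

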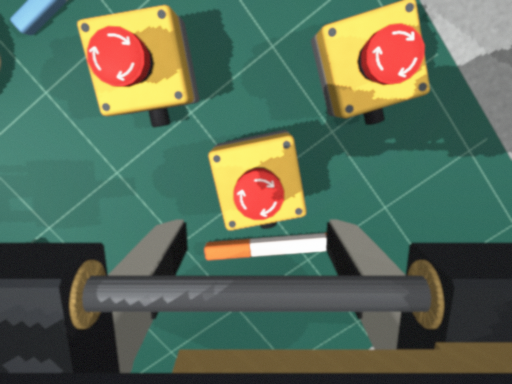

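The mushroom is back out with its top at 93.7 mm (258,193), its arrows are in the rest position again and the marker is untouched. Next I'll lift and wind the wrist back anticlockwise, so that one clockwise stroke is enough for the cap.

Call:
drive_tool --delta_pos '[[0, 0, -30], [0, 0, -30], [0, 0, -30], [0, 0, -30], [0, 0, -29]]' --dr '[[0, 0, -0.18], [0, 0, -0.18], [0, 0, -0.18], [0, 0, -0.18], [0, 0, -0.18]]' --hand '[0.8, 0.8, 0.8, 0.8, 0.8]'

```text
time: 9.55
tcp_pos: [0.4937, -0.216, 0.3307]
orientation: [[0.968, 0.251, -0.002], [0.251, -0.968, 0.001], [-0.002, -0.001, -1.0]]
wrist_force: [0.4, 0.9, -0.2]
opening: 0.803
```

Call:
drive_tool --delta_pos '[[0, 0, 0], [0, 0, 0], [0, 0, 0], [0, 0, 0], [0, 0, 0]]' --dr '[[0, 0, -0.18], [0, 0, -0.18], [0, 0, -0.18], [0, 0, -0.18], [0, 0, -0.18]]' --hand '[0.8, 0.8, 0.8, 0.8, 0.8]'

```text
time: 10.18
tcp_pos: [0.4937, -0.216, 0.3295]
orientation: [[0.405, 0.914, -0.002], [0.914, -0.405, 0.001], [0.0, -0.003, -1.0]]
wrist_force: [-0.2, 0.1, -0.8]
opening: 0.8
```

Call:
drive_tool --delta_pos '[[0, 0, 0], [0, 0, 0], [0, 0, 0], [0, 0, 0], [0, 0, 0]]' --dr '[[0, 0, -0.18], [0, 0, -0.18], [0, 0, -0.18], [0, 0, -0.18], [0, 0, -0.18]]' --hand '[0.8, 0.8, 0.8, 0.8, 0.8]'

```text
time: 10.8
tcp_pos: [0.4937, -0.216, 0.3295]
orientation: [[-0.464, 0.886, -0.002], [0.886, 0.465, 0.001], [0.002, -0.001, -1.0]]
wrist_force: [0.9, -0.9, 0.3]
opening: 0.801
```

Call:
drive_tool --delta_pos '[[0, 0, 0], [0, 0, 0], [0, 0, 0], [0, 0, 0], [0, 0, 0]]' --dr '[[0, 0, -0.18], [0, 0, -0.18], [0, 0, -0.18], [0, 0, -0.18], [0, 0, -0.18]]' --hand '[0.8, 0.8, 0.8, 0.8, 0.8]'

```text
time: 11.42
tcp_pos: [0.4938, -0.216, 0.3295]
orientation: [[-0.982, 0.187, -0.002], [0.187, 0.982, 0.002], [0.002, 0.001, -1.0]]
wrist_force: [0.2, 0.5, -0.5]
opening: 0.798
```

Call:
drive_tool --delta_pos '[[0, 0, 0], [0, 0, 0]]' --dr '[[0, 0, -0.18], [0, 0, 0]]' --hand '[0.8, 0.8]'

```text
time: 11.68
tcp_pos: [0.4937, -0.2162, 0.3297]
orientation: [[-1.0, 0.015, -0.002], [0.015, 1.0, 0.002], [0.002, 0.002, -1.0]]
wrist_force: [0.2, 0.1, -0.7]
opening: 0.798
```

```bash
python3 -c "
from h import *
o=arm.get_obs();R=o['orientation'];print(o['time'],o['qpos'],o['tcp_pos'],R,R.T@(np.array([.501,.184,.33])-o['tcp_pos'])*1000)"
```

```text
11.675 [ 37.09521204  17.02716995 -25.21117993 107.79756383   8.45185689
  57.13068253  97.36153611] [ 0.49373648 -0.21618402  0.32973651] [[-0.99988253  0.01520968 -0.001895  ]
 [ 0.01520636  0.99988283  0.00175743]
 [ 0.00192151  0.00172841 -0.99999666]] [ -1.1768216  400.24806357   0.42604057]
```

Call:
drive_tool --delta_pos '[[0, 50, -4], [0, 50, -4], [0, 50, -4], [0, 50, -4], [0, 50, -4]]' --dr '[[0, 0, 0], [0, 0, 0], [0, 0, 0], [0, 0, 0], [0, 0, 0]]' --hand '[0.8, 0.8, 0.8, 0.8, 0.8]'

```text
time: 12.3
tcp_pos: [0.4973, 0.0354, 0.3507]
orientation: [[-1.0, 0.019, -0.001], [0.019, 1.0, 0.0], [0.001, 0.0, -1.0]]
wrist_force: [0.4, -0.8, 0.4]
opening: 0.8
```

Call:
drive_tool --delta_pos '[[-1, 50, 0], [0, 50, 0], [0, 50, 0], [0, 0, 0], [0, 0, 0]]' --dr '[[0, 0, 0], [0, 0, 0], [0, 0, 0], [0, 0, 0], [0, 0, 0]]' --hand '[0.8, 0.8, 0.8, 0.8, 0.8]'

```text
time: 12.92
tcp_pos: [0.5005, 0.1833, 0.3504]
orientation: [[-1.0, 0.016, -0.001], [0.016, 1.0, -0.001], [0.001, -0.001, -1.0]]
wrist_force: [0.0, -0.6, 0.1]
opening: 0.799
```

```bash
python3 -c "
from h import *
d=snap('wrist','w4');W=world(d)
o=arm.get_obs();print(o['time'],o['qpos'],o['tcp_pos'])
c=(abs(W[...,2]-.28)<.006)&(np.hypot(W[...,0]-.501,W[...,1]-.184)<.03);p=W[c]
print(len(p),np.median(p,0),cv2.minEnclosingCircle(p[:,:2].astype(np.float32)),p.min(0),p.max(0))
g=d['pixels'].mean(2);w=c&(g>140);q=W[w];print('line',len(q),q.mean(0));x=q[:,:2]-[.501,.184];print(x.mean(0));_,_,v=np.linalg.svd(q[:,:2]-q[:,:2].mean(0));print(v[0])
"
```

```text
12.975 [  1.0278304   16.75459516 -35.05722137 106.43003555  10.99540087
  60.26590536  50.6448107 ] [0.50065951 0.18265737 0.35048548]
2560 [0.49950304 0.18394997 0.2802513 ] ((0.5010419487953186, 0.18405082821846008), 0.02144545502960682) [0.48004344 0.16302152 0.27402578] [0.52156004 0.20515849 0.283286  ]
line 308 [0.49730178 0.18583705 0.2806423 ]
[-0.00369822  0.00183705]
[0.81549735 0.57876081]
```

View pics/w4.png

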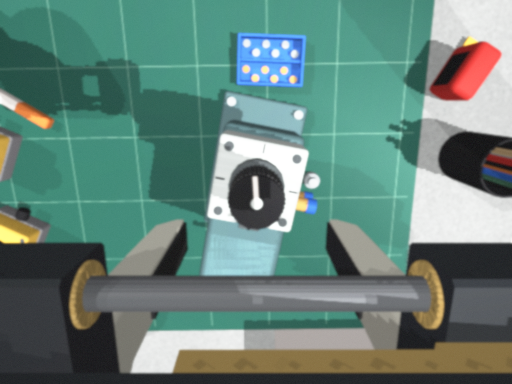

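The wrist view shows the cap at (257,195) and its white line pointing up to (255,177), i.e. about -x. That's about 196° from the press +x, so cap_turn is about 3.4 rad. The stroke needs over 196°, so I'll wind another 1.44 rad anticlockwise, centre and descend.

Call:
drive_tool --delta_pos '[[-0.4, 1.2, 0], [0, 0, 0], [0, 0, 0], [0, 0, 0], [0, 0, 0]]' --dr '[[0, 0, -0.18], [0, 0, -0.18], [0, 0, -0.18], [0, 0, -0.18], [0, 0, -0.18]]' --hand '[0.8, 0.8, 0.8, 0.8, 0.8]'

```text
time: 13.6
tcp_pos: [0.5013, 0.1831, 0.3509]
orientation: [[-0.631, -0.776, -0.0], [-0.776, 0.631, -0.001], [0.001, -0.0, -1.0]]
wrist_force: [-1.0, -0.5, -0.1]
opening: 0.796
```

Call:
drive_tool --delta_pos '[[0, 0, 0], [0, 0, 0], [0, 0, 0], [0, 0, 0], [0, 0, 0]]' --dr '[[0, 0, -0.18], [0, 0, -0.18], [0, 0, -0.18], [0, 0, 0], [0, 0, 0]]' --hand '[0.8, 0.8, 0.8, 0.8, 0.8]'

```text
time: 14.22
tcp_pos: [0.5013, 0.184, 0.351]
orientation: [[-0.15, -0.989, -0.0], [-0.989, 0.15, -0.0], [0.0, 0.0, -1.0]]
wrist_force: [0.1, -0.7, -0.4]
opening: 0.798
```

```bash
python3 -c "
from h import *
o=arm.get_obs();R=o['orientation'];print(o['time'],o['qpos'],o['tcp_pos'],R,R.T@(np.array([.501,.184,.258])-o['tcp_pos'])*1000)"
```

```text
14.225 [ 13.99548137  20.99862242 -54.20734401 105.64492428  19.0381152
  63.04999803 124.1537103 ] [0.50125587 0.18403849 0.35096258] [[-1.49980845e-01 -9.88688872e-01 -2.46218330e-04]
 [-9.88688834e-01  1.49980923e-01 -3.34409584e-04]
 [ 3.67555087e-04  1.93278281e-04 -9.99999914e-01]] [4.22664547e-02 2.29236187e-01 9.29626468e+01]
```

Call:
drive_tool --delta_pos '[[0, 0.2, 25], [0, 0, 25], [0, 0, 25], [0, 0, 12], [0, 0, 6]]' --dr '[[0, 0, 0], [0, 0, 0], [0, 0, 0], [0, 0, 0], [0, 0, 0]]' --hand '[0.8, 0.8, 0.8, 0.8, 0.8]'

```text
time: 14.85
tcp_pos: [0.5009, 0.185, 0.2579]
orientation: [[-0.145, -0.989, -0.0], [-0.989, 0.145, -0.0], [0.0, 0.0, -1.0]]
wrist_force: [-0.3, -0.3, -0.1]
opening: 0.801
```

Call:
drive_tool --delta_pos '[[0, 0, 0], [0, 0, 0], [0, 0, 0], [0, 0, 0], [0, 0, 0]]' --dr '[[0, 0, 0], [0, 0, 0], [0, 0, 0], [0, 0, 0], [0, 0, 0]]' --hand '[0.8, 0.3, 0.3, 0.3, 0.3]'

```text
time: 15.48
tcp_pos: [0.501, 0.185, 0.2582]
orientation: [[-0.144, -0.99, 0.0], [-0.99, 0.144, 0.0], [-0.0, -0.0, -1.0]]
wrist_force: [0.2, -0.6, 1.2]
opening: 0.434
```

Call:
drive_tool --delta_pos '[[0, 0, 0], [0, 0, 0]]' --dr '[[0, 0, 0], [0, 0, 0]]' --hand '[0.3, 0.3]'

```text
time: 15.72
tcp_pos: [0.501, 0.185, 0.2582]
orientation: [[-0.144, -0.99, 0.0], [-0.99, 0.144, -0.0], [0.0, -0.0, -1.0]]
wrist_force: [-0.5, -1.1, 2.6]
opening: 0.436
```

```bash
cat > s.py <<'E'
from h import *
o=arm.get_obs();R=o['orientation'];print(round(o['time'],2),'q',o['qpos'].round(1),'p',o['tcp_pos'].round(4),'yaw',np.degrees(np.arctan2(R[1,1],R[0,1])).round(2),'F',o['wrist_force'].round(1),'M',o['moment'].round(3),'op',o['opening'].round(3),'tau7',o['effort'][6].round(3))
E
python3 s.py
```

```text
Traceback (most recent call last):
  File "s.py", line 2, in <module>
    o=arm.get_obs();R=o['orientation'];print(round(o['time'],2),'q',o['qpos'].round(1),'p',o['tcp_pos'].round(4),'yaw',np.degrees(np.arctan2(R[1,1],R[0,1])).round(2),'F',o['wrist_force'].round(1),'M',o['moment'].round(3),'op',o['opening'].round(3),'tau7',o['effort'][6].round(3))
                                                                                                                                                                                                                                  ^^^^^^^^^^^^^^^^^^
AttributeError: 'float' object has no attribute 'round'
```

Gripped at 0.436, about 40.5 mm. Now screwing down while following the thread.

```bash
sed -i "s/o\['opening'\].round(3)/round(float(o['opening']),3)/;s/round(o\['time'\],2)/round(float(o['time']),2)/" s.py; python3 s.py
```

```text
15.72 q [ 10.   26.3 -50.7 112.7  25.6  52.7 117.9] p [0.501  0.185  0.2582] yaw 171.71 F [-0.5 -1.1  2.6] M [ 0.02  -0.042  0.022] op 0.436 tau7 0.02
```

Call:
drive_tool --delta_pos '[[0, 0, 0.1], [0, 0, 0.1], [0, 0, 0.1], [0, 0, 0.1], [0, 0, 0.1]]' --dr '[[0, 0, 0.15], [0, 0, 0.15], [0, 0, 0.15], [0, 0, 0.15], [0, 0, 0.15]]' --hand '[0.3, 0.3, 0.3, 0.3, 0.3]'

```text
time: 16.35
tcp_pos: [0.5019, 0.1845, 0.2578]
orientation: [[-0.783, -0.622, 0.002], [-0.622, 0.783, -0.0], [-0.001, -0.001, -1.0]]
wrist_force: [4.6, -1.8, -1.0]
opening: 0.431
```

```bash
python3 s.py
```

```text
16.35 q [  2.4  23.3 -39.  113.1  19.1  49.9  81.6] p [0.5019 0.1845 0.2578] yaw 128.44 F [ 4.6 -1.8 -1. ] M [-0.352 -0.768  0.056] op 0.431 tau7 1.548
```

Call:
drive_tool --delta_pos '[[0, 0, 0.1], [0, 0, 0.1], [0, 0, 0.1], [0, 0, 0.1], [0, 0, 0.1]]' --dr '[[0, 0, 0.15], [0, 0, 0.15], [0, 0, 0.15], [0, 0, 0.15], [0, 0, 0.15]]' --hand '[0.3, 0.3, 0.3, 0.3, 0.3]'

```text
time: 16.98
tcp_pos: [0.5022, 0.1835, 0.2573]
orientation: [[-0.997, 0.08, 0.002], [0.08, 0.997, -0.002], [-0.002, -0.001, -1.0]]
wrist_force: [3.7, -6.4, 1.0]
opening: 0.436
```

```bash
python3 s.py
```

```text
16.98 q [ -5.5  21.4 -27.7 113.6  13.4  48.   44.8] p [0.5022 0.1835 0.2573] yaw 85.42 F [ 3.7 -6.4  1. ] M [-1.053 -1.045  0.1  ] op 0.436 tau7 1.576
```

Call:
drive_tool --delta_pos '[[0, 0, 0.1], [0, 0, 0.1], [0, 0, 0.1], [0, 0, 0.1], [0, 0, 0.1]]' --dr '[[0, 0, 0.15], [0, 0, 0.15], [0, 0, 0.15], [0, 0, 0.15], [0, 0, 0.15]]' --hand '[0.3, 0.3, 0.3, 0.3, 0.3]'

```text
time: 17.6
tcp_pos: [0.5018, 0.1825, 0.2568]
orientation: [[-0.675, 0.738, 0.001], [0.738, 0.675, -0.003], [-0.003, -0.001, -1.0]]
wrist_force: [2.4, -9.4, 3.1]
opening: 0.437
```

```bash
python3 s.py
```

```text
17.6 q [-13.5  20.2 -16.8 114.2   8.1  46.8   7.5] p [0.5018 0.1825 0.2568] yaw 42.42 F [ 2.4 -9.4  3.1] M [-1.717 -0.636  0.087] op 0.437 tau7 1.597
```

The moment is steady at about 0.1 N m with 2.26 rad turned. The side force has grown to 10 N, so I'm shifting the tool a little and continuing more finely to feel for the stop.

Call:
drive_tool --delta_pos '[[-0.7, -0.6, 0.1], [-0.7, -0.6, 0.1], [0, 0, 0.1], [0, 0, 0.1], [0, 0, 0.1]]' --dr '[[0, 0, 0.12], [0, 0, 0.12], [0, 0, 0.12], [0, 0, 0.12], [0, 0, 0.12]]' --hand '[0.3, 0.3, 0.3, 0.3, 0.3]'

```text
time: 18.23
tcp_pos: [0.501, 0.182, 0.2563]
orientation: [[-0.142, 0.99, 0.0], [0.99, 0.142, -0.001], [-0.001, -0.0, -1.0]]
wrist_force: [-0.7, -4.7, 5.2]
opening: 0.436
```

```bash
python3 s.py
```

```text
18.23 q [-19.8  19.6  -8.4 114.7   4.   46.  -22.3] p [0.501  0.182  0.2563] yaw 8.17 F [-0.7 -4.7  5.2] M [-0.989  0.052  0.054] op 0.436 tau7 1.262
```

Call:
drive_tool --delta_pos '[[0, 0, 0], [0, 0, 0.1], [0, 0, 0]]' --dr '[[0, 0, 0.08], [0, 0, 0.08], [0, 0, 0.08]]' --hand '[0.3, 0.3, 0.3]'

```text
time: 18.6
tcp_pos: [0.5007, 0.182, 0.2562]
orientation: [[0.096, 0.995, -0.0], [0.995, -0.096, -0.002], [-0.002, -0.0, -1.0]]
wrist_force: [-1.6, -5.7, 5.5]
opening: 0.437
```

```bash
python3 s.py
```

```text
18.6 q [-22.4  19.4  -5.  114.9   2.4  45.9 -34.2] p [0.5007 0.182  0.2562] yaw -5.5 F [-1.6 -5.7  5.5] M [-0.966  0.192  0.149] op 0.437 tau7 0.803
```

Call:
drive_tool --delta_pos '[[0, 0, 0], [0, 0, 0.1], [0, 0, 0]]' --dr '[[0, 0, 0.06], [0, 0, 0.06], [0, 0, 0.06]]' --hand '[0.3, 0.3, 0.3]'

```text
time: 18.98
tcp_pos: [0.5004, 0.182, 0.2561]
orientation: [[0.272, 0.962, -0.001], [0.962, -0.272, -0.002], [-0.002, -0.0, -1.0]]
wrist_force: [-2.4, -4.8, 5.4]
opening: 0.433
```

```bash
python3 s.py
```

```text
18.98 q [-24.3  19.4  -2.4 115.    1.2  45.7 -43.2] p [0.5004 0.182  0.2561] yaw -15.77 F [-2.4 -4.8  5.4] M [-0.942  0.325  0.052] op 0.433 tau7 0.573
```

Call:
drive_tool --delta_pos '[[0, 0, 0], [0, 0, 0]]' --dr '[[0, 0, 0.06], [0, 0, 0.06]]' --hand '[0.3, 0.3]'

```text
time: 19.23
tcp_pos: [0.5002, 0.1821, 0.256]
orientation: [[0.385, 0.923, -0.001], [0.923, -0.385, -0.002], [-0.002, -0.001, -1.0]]
wrist_force: [-3.8, -3.8, 5.6]
opening: 0.433
```

```bash
python3 s.py
```

```text
19.23 q [-25.6  19.3  -0.7 115.1   0.4  45.7 -49.2] p [0.5002 0.1821 0.256 ] yaw -22.64 F [-3.8 -3.8  5.6] M [-0.914  0.472  0.082] op 0.433 tau7 0.572
```

Call:
drive_tool --delta_pos '[[0, 0, 0], [0, 0, 0]]' --dr '[[0, 0, 0.06], [0, 0, 0.06]]' --hand '[0.3, 0.3]'

```text
time: 19.48
tcp_pos: [0.501, 0.1839, 0.2561]
orientation: [[0.491, 0.871, 0.001], [0.871, -0.491, 0.001], [0.001, 0.001, -1.0]]
wrist_force: [1.6, 2.6, -0.3]
opening: 0.435
```

```bash
python3 s.py
```

```text
19.48 q [-26.9  19.4   0.9 115.1  -0.4  45.5 -55.2] p [0.501  0.1839 0.2561] yaw -29.37 F [ 1.6  2.6 -0.3] M [ 0.677 -0.26   0.741] op 0.435 tau7 -0.071
```

Call:
drive_tool --delta_pos '[[0, 0, 0], [0, 0, 0]]' --dr '[[0, 0, 0.06], [0, 0, 0.06]]' --hand '[0.3, 0.3]'

```text
time: 19.73
tcp_pos: [0.5015, 0.1844, 0.2562]
orientation: [[0.591, 0.807, 0.002], [0.807, -0.591, 0.001], [0.002, 0.001, -1.0]]
wrist_force: [1.7, 2.2, 1.1]
opening: 0.435
```

```bash
python3 s.py
```

```text
19.73 q [-28.2  19.4   2.6 115.1  -1.2  45.4 -61.1] p [0.5015 0.1844 0.2562] yaw -36.22 F [1.7 2.2 1.1] M [ 0.411 -0.402  0.685] op 0.435 tau7 0.016
```

Call:
drive_tool --delta_pos '[[0, 0, 0], [0, 0, 0]]' --dr '[[0, 0, 0.06], [0, 0, 0.06]]' --hand '[0.3, 0.3]'

```text
time: 19.98
tcp_pos: [0.5013, 0.184, 0.2563]
orientation: [[0.684, 0.73, 0.001], [0.73, -0.684, 0.001], [0.001, 0.001, -1.0]]
wrist_force: [0.8, 0.3, 2.2]
opening: 0.439
```

```bash
python3 s.py; python3 -c "
from h import *
d=snap('wrist','w5');crop('w5',156,100,356,290,3,'w5c')"
```

```text
19.98 q [-29.5  19.4   4.3 115.2  -2.   45.4 -67.1] p [0.5013 0.184  0.2563] yaw -43.12 F [0.8 0.3 2.2] M [ 0.094 -0.178  0.589] op 0.439 tau7 0.057
```

View pics/w5c.png

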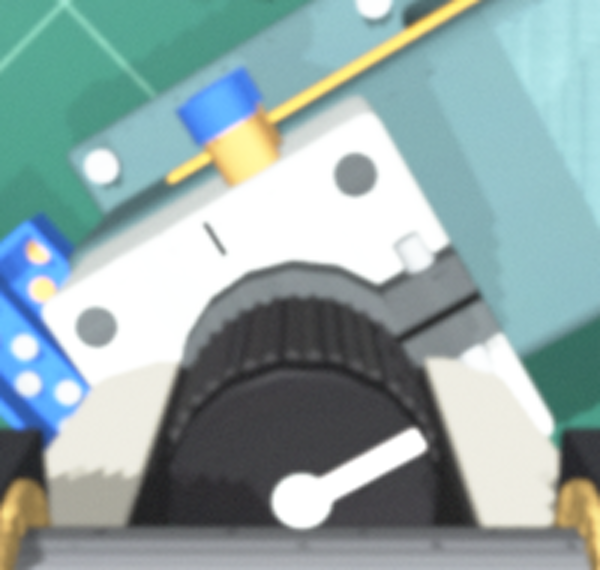

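The twisting moment jumped to 0.7 N m at yaw about -26° and then slipped. The crop shows the white line from (300,500) to (420,440), parallel to the collar slot and the press +x, so the cap is bottomed. Now I'll back off a quarter turn while following the thread up 1 mm.

Call:
drive_tool --delta_pos '[[0, 0, -0.1], [0, 0, -0.1], [0, 0, -0.1], [0, 0, -0.1], [0, 0, 0]]' --dr '[[0, 0, -0.12], [0, 0, -0.12], [0, 0, -0.12], [0, 0, -0.12], [0, 0, -0.12]]' --hand '[0.3, 0.3, 0.3, 0.3, 0.3]'

```text
time: 20.65
tcp_pos: [0.5009, 0.184, 0.2566]
orientation: [[0.147, 0.989, 0.0], [0.989, -0.147, 0.001], [0.001, 0.0, -1.0]]
wrist_force: [-1.7, 1.7, 2.4]
opening: 0.438
```

Call:
drive_tool --delta_pos '[[0, 0, -0.1], [0, 0, -0.1], [0, 0, -0.1], [0, 0, -0.1], [0, 0, 0]]' --dr '[[0, 0, -0.12], [0, 0, -0.12], [0, 0, -0.12], [0, 0, -0.12], [0, 0, -0.12]]' --hand '[0.3, 0.3, 0.3, 0.3, 0.3]'

```text
time: 21.28
tcp_pos: [0.5005, 0.184, 0.257]
orientation: [[-0.437, 0.9, -0.0], [0.9, 0.437, 0.001], [0.001, 0.0, -1.0]]
wrist_force: [-2.8, 2.8, 4.9]
opening: 0.434
```

Call:
drive_tool --delta_pos '[[0, 0, -0.1], [0, 0, -0.1], [0, 0, 0], [0, 0, 0]]' --dr '[[0, 0, -0.12], [0, 0, -0.12], [0, 0, -0.12], [0, 0, -0.02]]' --hand '[0.3, 0.3, 0.3, 0.3]'

```text
time: 21.78
tcp_pos: [0.5003, 0.1839, 0.2572]
orientation: [[-0.738, 0.675, -0.001], [0.675, 0.738, 0.001], [0.001, 0.0, -1.0]]
wrist_force: [-3.3, 2.0, 5.7]
opening: 0.436
```

```bash
cat > line.py <<'E'
from h import *
def ang(f,zt):
    d=load(f);g=d['pixels'].astype(int).min(2)
    fo=foc(d);v,u=np.mgrid[0:384,0:512];c=np.stack([(u-d['cx'])/fo,(v-d['cy'])/fo,np.ones(u.shape)],-1)@d['attitude'].T
    P=d['origin']+c*((zt-d['origin'][2])/c[...,2])[...,None]
    dist=np.hypot(P[...,0]-.501,P[...,1]-.184);m=(g>170)&(dist<.019)
    q=P[m][:,:2];q0=q-[.501,.184];far=q0[np.hypot(*q0.T)>.007]
    a=cv2.fitLine(far.astype(np.float32),cv2.DIST_L2,0,.01,.01).ravel()
    s=np.sign(a[:2]@far.mean(0));print(f,len(q),len(far),'fit dir',np.degrees(np.arctan2(s*a[1],s*a[0])),'mean dir',np.degrees(np.arctan2(*far.mean(0)[::-1])),'near end',a[2:])
E
python3 s.py; python3 -c "
from line import *
snap('wrist','w6');crop('w6',156,100,356,290,3,'w6c');ang('w4',.2802);ang('w5',.278);ang('w6',.279)"
```

```text
21.77 q [-12.5  20.2 -18.3 114.2   8.4  46.9  12.1] p [0.5003 0.1839 0.2572] yaw 47.56 F [-3.3  2.   5.7] M [ 0.369  0.487 -0.068] op 0.436 tau7 0.478
w4 216 83 fit dir 179.9569130542431 mean dir -175.2446145922837 near end [-0.01282812 -0.00106715]
w5 1209 873 fit dir -175.4675024317247 mean dir -111.68659916048594 near end [-0.00315442 -0.0079321 ]
w6 628 376 fit dir -71.7464243869312 mean dir 5.257293444428669 near end [0.00825316 0.00075942]
```

View pics/w6c.png

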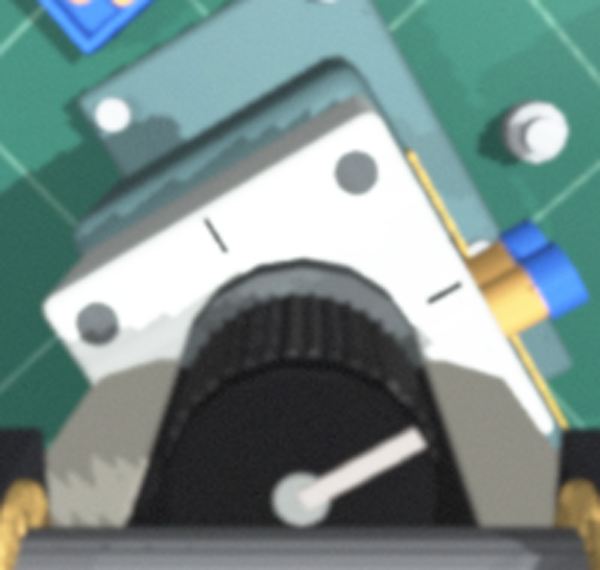

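The line sits at the same place in the gripper view, (300,500) to (420,437), while the press has turned a quarter beneath it. It's parallel to the tick at (445,292), so the cap followed the gripper's 90.7° without slip. One last numeric check, together with the bystanders.

```bash
python3 -c "
from h import *
for f,t in(('w5',190),('w6',150)):
    g=load(f)['pixels'].astype(int).min(2);m=np.zeros((384,512),bool);m[240:263,267:297]=1;v,u=np.nonzero(m&(g>t))
    a=cv2.fitLine(np.stack([u,v],1).astype(np.float32),cv2.DIST_HUBER,0,.01,.01).ravel();print(f,len(u),np.degrees(np.arctan2(-a[1],a[0])),a[2:])
a=load('t0');b=snap('top','t1');D=np.abs(cv2.GaussianBlur(a['pixels'],(5,5),0).astype(int)-cv2.GaussianBlur(b['pixels'],(5,5),0)).max(2)
for n,(u,v) in dict(stop=(308,217),b2=(302,176),b3=(347,208),b4=(351,150),tray=(187,252),mo=(296,237),mb=(298,151),roll=(258,142),boot=(405,205),tm=(109,247),cup=(97,211)).items(): print(n,np.median(D[v-10:v+11,u-10:u+11]),end='; ')
"; python3 s.py
```

```text
w5 276 28.359016 [281.6715 253.1515]
w6 233 28.17707 [281.2832 253.0951]
stop 11.0; b2 3.0; b3 3.0; b4 3.0; tray 130.0; mo 35.0; mb 2.0; roll 2.0; boot 3.0; tm 12.0; cup 3.0; 21.88 q [-12.5  20.2 -18.2 114.2   8.4  46.9  12. ] p [0.5003 0.1839 0.2572] yaw 47.49 F [-2.9  1.3  5.7] M [0.344 0.446 0.036] op 0.441 tau7 0.182
```

View pics/t1.png

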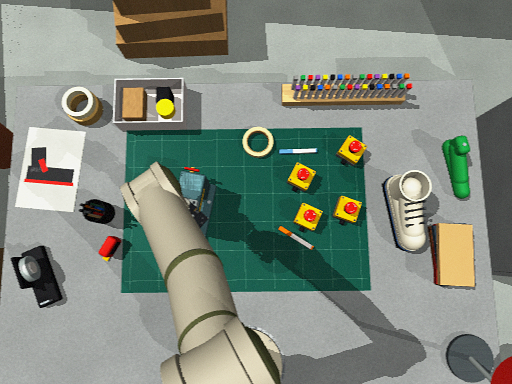

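The top view shows all the bystanders where they were; the differences are shadow, and the arm hides the tray, which was seen in place in w6 at the upper left. The line angle relative to the gripper changed by only 0.2°, so the cap is about 90.5° off the stop and still gripped. Handing in.

```bash
python3 -c "
from station import arm
print(arm.sign_off())"
```

```text
the job is handed in; nothing more can be done
None
```

The job is done and handed in at about 22 s on the robot's clock; the hand-in reports no verdict.

- **Stop:** I used the stop box nearest the base, 0.54 m away. I pushed the mushroom in until it latched (top at 87.5 mm after letting go). I then re-gripped it, twisted it clockwise about 1 rad and let go. It came back out, with its top at 93.7 mm. While gripped, the head stayed down, so I raised the gripper 6 mm with it before releasing.
- **Cap:** I screwed it down about 3.45 rad to the stop. The twisting moment jumped from about 0.1 to 0.7 N m and the white line lay along the press +x. I then backed it off with the gripper turning 90.6°. The line moved only 0.2° relative to the gripper, so the cap is at about 1.58 rad and is still held.
- **Side force:** It reached about 10 N while screwing down because the tool was 1–2 mm off the cap axis, so I corrected for it.
- **Other things on the table:** In the last top view all that could be seen were in place. The arm hid the tray and the spare die there, but both are visible in the last wrist picture with no sign of disturbance.

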